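Feed a box of screws through the self-closing flap of a parts chute

TASK

Push the matchbox of spare screws that lies at the open end of the feed chute along the lane and through the self-closing flap, so far into the bay behind it that the flap can swing fully shut again; then withdraw and let the flap fall shut. Push with the fingers only, keeping the matchbox flat on the deck: do not lift it. Leave the other things on the bench where they are.

Things in the scene. Friction and masses are not known exactly. Their poses are not given: they have to be found in the camera images.
- chute: Feed chute, fixed to the bench: grey deck plate 330 x 108 mm, its top 6 mm above the bench; pale wooden walls 5 mm thick, tops 32 mm above the bench; open above. Origin: on the bench under the middle of the doorway that the flap closes. x = feed direction (level), y to the left of it, z up. The deck runs from x = -0.165 (open end, no walls before x = -0.086) to x = 0.165.
- mouth (a point): Point on the deck where the lane begins, at chute x = -0.04. Before it two slanting walls narrow from 91 mm apart (x = -0.086) to the lane. The lane is straight, 54 mm wide (y -0.027 to 0.027), from here to the flap at x = 0. Axes as the chute's.
- doorway (a point): Middle of the doorway under the flap, on the deck's upper face (6 mm above the bench). Axes as the chute's.
- bay (a point): Point on the floor of the bay, level with the deck, at chute x = 0.11, y = 0.01. The bay lies behind the flap: chute x from 0 to the end wall at 0.160, y from -0.027 to 0.047. Axes as the chute's.
- hinge (a point): Foot of the flap's hinge pin, on the deck at chute x = 0, y = 0.042. The pin leans 18 degrees inward (top towards the lane), so that the flap falls shut; its top is 53 mm above the bench.
- flap (a joint): Opening angle in rad: 0 shut (across the lane), grows as the flap's free edge swings into the bay (chute +x), stop at 1.6; it cannot open towards the lane. Under 1 N opens it; its own weight swings it shut in about a second once nothing holds it. A part in the bay with any of it nearer than about 65 mm behind the doorway keeps it from closing.
- flap_edge (a point): Middle of the flap's free edge, 21 mm above the deck when shut. The flap is a 3 mm steel plate, 60 g, 48 mm long, 36 mm high from 2 mm above the deck (free corner rises up to 20 mm as it opens), with a 5 mm bar on the bay side. Its edge sweeps a 64 mm arc round the hinge: it leans on a finger in the doorway, but falls shut behind one wholly beyond the arc, which must then leave upwards.
- match_box: The part to feed: closed matchbox (red with a pale emblem) filled with spare screws, 35 x 52 x 14 mm (x, y, z), about 0.06 kg (varies), lying flat on the open end of the chute's deck, its long side roughly along the feed direction. Origin: centre of its underside; x across its 35 mm, y along its 52 mm, z up.
- relay: Bystander: relay in a pale case, 18 x 26 x 21 mm, on the bench beside the chute. Origin: centre of its underside.
- eraser: Bystander: white eraser, 20 x 45 x 11 mm, on the bench beside the chute. Origin: centre of its underside.
- amber_block: Bystander: small amber block, 20 x 35 x 13 mm, on the bench beside the chute. Origin: centre of its underside.
- jar0: Bystander: paint jar, 26 mm across, 34 mm high, on the bench beside the bay. Origin: centre of its underside.
- jar1: Bystander: paint jar, 26 mm across, 34 mm high, on the bench beside the bay. Origin: centre of its underside.
- jar2: Bystander: paint jar, 26 mm across, 34 mm high, on the bench beside the bay. Origin: centre of its underside.
Not all that is in view belongs to the job. There is more than one size of the match_box; the one meant has the size given above.

How it is judged:
On the way:
1. the matchbox passes through the doorway with the flap pushed open (value of joint flap above 0.35 rad and x of match_box in the frame of chute between 0 and 0.08 m and y of match_box in the frame of chute between -0.03 and 0.03 m), for 0.05 s.
At the end, for the whole second after the job is handed in: The matchbox lies flat and at rest on the floor of the bay, its centre 78 to 145 mm behind the doorway, and the flap is shut (within 0.08 rad) (x of match_box in the frame of chute between 0.078 and 0.145 m and y of match_box in the frame of chute between -0.027 and 0.047 m and z of match_box in the frame of chute between 0.003 and 0.011 m and angle between match_box's own z axis and vertical below 0.15 rad and value of joint flap below 0.08 rad and linear speed of match_box below 0.02 m/s); the robot touches nothing.
It fails at once if the matchbox is lifted (more than 10 mm) or tipped, or pushed off the deck (z of match_box in the frame of chute above 0.016 m or angle between match_box's own z axis and vertical above 0.6 rad or z of match_box in the frame of chute below 0 m).
It fails at once if a bystander is moved more than 20 mm (distance of any of relay, eraser, jar0, jar1, jar2, amber_block from where it was at the start of the episode above 0.02 m).
It also fails if it takes over 48 s, if anything falls off the work surface, if the arm or the gripper's body presses on something with over 40 N, if the wrist force passes 120 N, or if a joint passes its speed limit or range.

ROBOT

A 6-joint arm with a two-finger parallel gripper is mounted at the origin on a cart in front of the work surface, level with it; the furniture and walls round the work are solid. World frame = base frame: x ahead of the robot, y to its left, z up, the work surface at z = 0. Lengths are in m, angles in rad, forces in N, time in s.
With the tool pointing down it reaches from about 0.375 to 0.9 m from the base axis. Payload 3.1 kg.
Tool frame: the origin (TCP) lies between the finger pads; the fingertips stand 17 mm ahead of it and the grasp point (between the pads) lies 2 mm behind it (robot.nose_length is the distance from the TCP to the fingertips, in m); z points along the fingers, y is the line along which they close (so a half turn about z gives the same grasp; the last joint's range is limited). The gripper opens to 87 mm and grips with 3 to 60 N. Pads are 19 mm wide; open, the fingers measure 117 mm over their backs; the gripper's body (75 mm by 190 mm) begins 51 mm behind the grasp point.
Start: joints at [-1.5, 0.527, 1.433, -0, 1.181, -0.178], TCP at [0.154, -0.606, 0.24] pointing down, gripper open.
Joint ranges: [-3.08, 3.08], [-0.75, 2.2], [0.22, 2.44], [-1.43, 4.57], [0, 2.65], [-2.85, 2.85]. Speed limits (rad/s): [2.79, 2.79, 3.14, 3.14, 3.14, 3.14].

INTERFACE

Orientations are given as a unit quaternion [x, y, z, w].
In Python, from rig import robot, cams gives the robot as it stands.
- The arm moves only by the shell command python3 -m pendant 'ROWS' [FORCE]. ROWS is JSON, a list of rows, each an object with "jaw": the opening, from 0 (shut) to 1 (fully open); "linear": the shift along the tool's x, y, z in cm, a list of three; "twist": the turn about the tool's z in degrees. A call has 1 to 12 rows; each row shifts and turns the commanded pose from where the row before left it, along the tool's axes as they then stand; what a row does not reach is not made up. A row lasts 1/12 s, in which the tool goes at most 41.7 mm and 7.16 degrees, less where a joint would pass 70% of its speed; a pose out of reach is approached as far as the arm can. A call is refused whole if a number of a shift passes 4.17 or a number of a turn 7.16, either way. A call with a gripper value outside its range is refused whole. The fingers move at their own pace and stop on an object; FORCE is the grip in N (left out, the last holds). Time passes only in rows, so rows that do not move let the fingers close. It gives the time, the measured TCP pose, the force, the opening and the grip force at its end, in the units of the state.
- robot.get_obs(): the state, without advancing time (a new reading comes with each control period).
- cams.camera(name): name is "scene" or "top"; returns a dict with "color" (420x560x3 uint8, blue, green, red), "depth" (420x560 float32, m along the optical axis (not along the pixel's ray), 0 where there is no reading), "fov_y" (degrees; the focal length in pixels is half the picture's height over the tangent of half this angle, whatever the lens; pixels are square), "cx", "cy" (the principal point, pixels), "k1" (the pictures are not rectified: a ray, as slopes to the right and down, at radius r is drawn at 1 + k1 r^2 times it, then the intrinsics apply), "view" (4x4, takes a point from world to camera coordinates). Camera axes: x right, y down, z forward; pixel columns grow to the right and rows downward; lengths in m; the calibration is good to about 2 mm. A picture is of the moment at which its call begins.
- robot.hand_in(): hands the job in; it is judged then, once.
The state is a dict: "time": time; "q": joint angles; "joint_velocities": joint speeds; "joint_torque": joint torques, N m; "position": TCP position; "tool_rot": TCP orientation; "ft_force": force on the tool from outside, world axes, zero at the start; "moment": the same for the moment, N m; "grip_width": finger opening in m; "grip_force": force on a finger pad.
Only numpy, scipy, OpenCV 4.12 (cv2) and the standard library are available. Lean on these libraries where they do the work, as an engineer would, in place of code of your own. Each camera call takes 0.05 s, during which the arm holds its last target. There are 200 camera calls.

## Working session

There is one attempt and no reset: what is moved stays moved. The work goes in short steps, Python scripts to look and compute and a shell command to move; the robot and the scene stay as the last step left them, time stands still between calls to the robot, and variables do not carry over. Pictures are saved under pics/ and viewed, at most 10 in all, crops included, and the job is handed in when it is done.

```bash
mkdir -p pics
cat > h.py <<'E'
import numpy as np,cv2
from rig import robot,cams
def shot(n,f):
    c=cams.camera(n); cv2.imwrite(f'pics/{f}.png',c['color']); np.save(f'pics/{f}.npy',c,allow_pickle=True); return c
def load(f): return np.load(f'pics/{f}.npy',allow_pickle=True).item()
def K(c):
    h=c['color'].shape[0]; f=h/2/np.tan(np.radians(c['fov_y'])/2)
    return f
def ray(c,u,v):
    f=K(c); d=np.array([(u-c['cx'])/f,(v-c['cy'])/f]); s=d.copy()
    for _ in range(20): s=d/(1+c['k1']*(s@s))
    return np.array([s[0],s[1],1])
def at_z(c,u,v,z):
    V=np.linalg.inv(c['view']); o=V[:3,3]; d=V[:3,:3]@ray(c,u,v); return o+d*(z-o[2])/d[2]
def proj(c,p):
    q=(c['view']@np.r_[p,1])[:3]; s=q[:2]/q[2]; s=s*(1+c['k1']*(s@s)); return s*K(c)+[c['cx'],c['cy']]
E
python3 - <<'E'
from h import *
for n in('scene','top'):
    c=shot(n,n+'0'); print(n,c['fov_y'],c['cx'],c['cy'],c['k1'],np.linalg.inv(c['view'])[:3,3])
o=robot.get_obs();print(o['position'],o['tool_rot'],o['time'])
E
```

```text
scene 57.80624415468826 281.8401105479273 208.78257534661435 -0.025335370022175514 [ 0.37367402 -0.61932342  0.71363238]
top 45.14415009772753 283.7149803321442 211.47349744628085 -0.18805598330324927 [ 0.4735682  -0.12949024  1.03735299]
[ 0.15388277 -0.6051162   0.23866505] [ 9.92271245e-01  1.24083930e-01  5.65390971e-05 -9.75548432e-04] 0.1
```

View pics/top0.png

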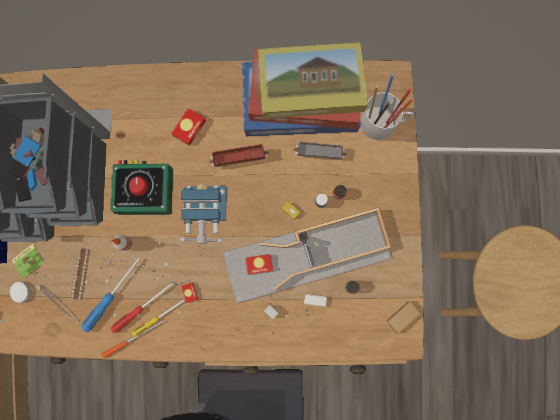

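View pics/scene0.png

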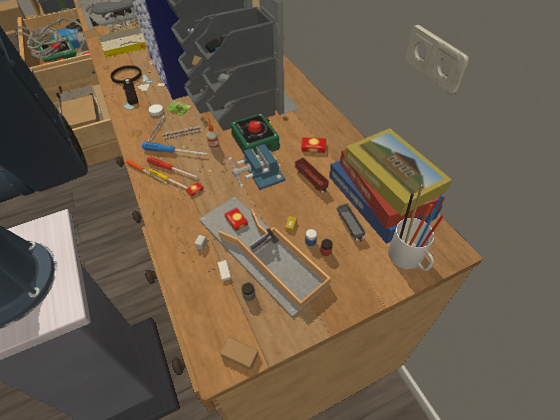

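Candidates for the matchbox in the top picture are a red box at (259,265) on the chute's open end, one at (189,127), larger, near the back, and a small one at (189,292). By the description I choose (259,265), and check it in a crop.

Run:
```python
from h import *
c=load('top0'); i=c['color'][200:310,215:400]; cv2.imwrite('pics/crop0.png',cv2.resize(i,None,fx=4.3,fy=4.3,interpolation=cv2.INTER_CUBIC))
for u,v in[(259,265),(224,251),(300,240)]: print(at_z(c,u,v,0.006))
```

```text
[ 0.50791949 -0.07177268  0.006     ]
[5.36750455e-01 4.73127123e-05 6.00000000e-03]
[ 0.55851378 -0.15574287  0.006     ]
```

View pics/crop0.png

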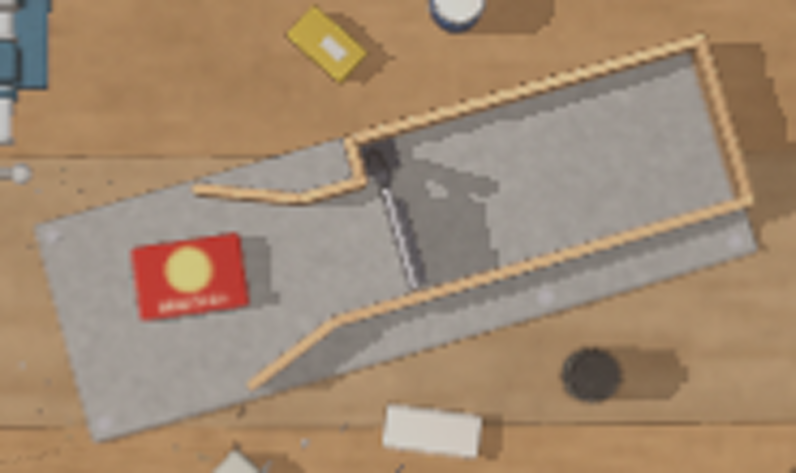

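```bash
cat > pose.py <<'E'
from h import *
from scipy.optimize import least_squares
c=load('top0')
P=lambda x,y:(215+x/4.3-.4,200+y/4.3-.4)
L=[((37,228),(-.165,.054),.006),((95,440),(-.165,-.054),.006),((757,248),(.165,-.054),.006),((745,200),(.160,-.027),.032),((692,50),(.160,.047),.032)]
W=np.array([at_z(c,*P(*p),z)[:2] for p,_,z in L]); l=np.array([q for _,q,_ in L])
R=lambda a:np.array([[np.cos(a),-np.sin(a)],[np.sin(a),np.cos(a)]])
r=least_squares(lambda s:((R(s[2])@l.T).T+s[:2]-W).ravel(),[.55,-.15,-1.3]).x
O,A=r[:2],r[2]
loc=lambda p:R(A).T@(np.asarray(p)[:2]-O)
wor=lambda x,y:R(A)@[x,y]+O
if __name__=='__main__':
    print('chute',r,np.degrees(A)); print(((R(A)@l.T).T+O-W).round(4))
    B=np.array([loc(at_z(c,*P(*p),.020)) for p in[(133,248),(240,234),(249,304),(141,320)]])
    print(B.round(4),B.mean(0)); d=B[1]-B[0]+B[2]-B[3]; print(np.linalg.norm(d)/2,np.linalg.norm(B[0]-B[3]),np.degrees(np.arctan2(d[1],d[0])))
    for n,p,z in[('flapedge',(415,285),.04),('hinge',(378,160),.05),('mouthL',(305,198),.032),('mouthR',(335,322),.032),('wallL',(197,190),.032),('wallR',(252,384),.032)]: print(n,loc(at_z(c,*P(*p),z)).round(4))
    print(wor(-.165,0),wor(0,0),wor(.16,0))
E
python3 pose.py
python3 - <<'E'
from h import *
from scipy.spatial.transform import Rotation as R
print(R.from_quat(robot.get_obs()['tool_rot']).as_matrix().round(3), robot.nose_length)
E
```

```text
chute [ 0.52693918 -0.1695405  -1.29871381] -74.41082007521598
[[ 0.0012  0.0022]
 [-0.0025  0.0012]
 [-0.002  -0.0012]
 [ 0.0014  0.0004]
 [ 0.0019 -0.0027]]
[[-0.1206  0.0297]
 [-0.0706  0.0223]
 [-0.0754 -0.0103]
 [-0.126  -0.0038]] [-0.09815166  0.00945233]
0.050787098484551756 0.033868664314712034 -7.892022251865145
flapedge [ 0.0004 -0.0235]
hinge [-0.0004  0.0356]
mouthL [-0.0369  0.0293]
mouthR [-0.0393 -0.0295]
wallL [-0.084   0.0466]
wallR [-0.0838 -0.0464]
[ 0.48259742 -0.0106103 ] [ 0.52693918 -0.1695405 ] [ 0.56993725 -0.32365464]
[[ 0.969  0.246 -0.   ]
 [ 0.246 -0.969  0.002]
 [ 0.    -0.002 -1.   ]] 0.017
```

The crop confirms the choice. The box's top corners are at crop pixels (133,248), (240,234), (249,304) and (141,320), about 51 x 34 mm, so it is the right size. The flap edge is at crop (415,285), next to the right-hand wall. Next I rotate the tool so its x axis points against the box's long axis.

```bash
python3 -m pendant '[{"jaw":0,"linear":[0,0,0],"twist":-6.95},{"jaw":0,"linear":[0,0,0],"twist":-6.95},{"jaw":0,"linear":[0,0,0],"twist":-6.95},{"jaw":0,"linear":[0,0,0],"twist":-6.95},{"jaw":0,"linear":[0,0,0],"twist":-6.95},{"jaw":0,"linear":[0,0,0],"twist":-6.95},{"jaw":0,"linear":[0,0,0],"twist":-6.95},{"jaw":0,"linear":[0,0,0],"twist":-6.95},{"jaw":0,"linear":[0,0,0],"twist":-6.95},{"jaw":0,"linear":[0,0,0],"twist":-6.95},{"jaw":0,"linear":[0,0,0],"twist":-6.95},{"jaw":0,"linear":[0,0,0],"twist":-6.95}]'
cat > go.py <<'E'
import sys
from pose import *
from scipy.spatial.transform import Rotation as Ro
o=robot.get_obs(); M=Ro.from_quat(o['tool_rot']).as_matrix(); p=o['position']
x,y,z=map(float,sys.argv[1:4]); t=np.r_[wor(x,y),z]
ax=loc(O+M[:2,0]); print('t',o['time'],'at chute',loc(p).round(4),'z',round(p[2],4),'yaw of -toolx in chute',np.degrees(np.arctan2(-ax[1],-ax[0])).round(2),'F',np.round(o['ft_force'],2),'w',round(o['grip_width'],4))
print('to go cm (tool)',(M.T@(t-p)*100).round(2))
E
python3 go.py -0.16 0.018 0.12
```

```text
time: 1.1
position: [0.1539, -0.6053, 0.2389]
tool_rot: [0.656, 0.755, 0.0, -0.0]
ft_force: [-1.0, 0.2, 0.3]
grip_width: 0.0152
grip_force: 0.0
t 1.1 at chute [ 0.3195 -0.4764] z 0.2389 yaw of -toolx in chute -7.59 F [-0.95  0.18  0.28] w 0.0152
to go cm (tool) [54.04 42.68 11.97]
```

```bash
python3 -m pendant '[{"jaw":0,"linear":[2.7,2.13,0],"twist":0},{"jaw":0,"linear":[2.7,2.13,0],"twist":0},{"jaw":0,"linear":[2.7,2.13,0],"twist":0},{"jaw":0,"linear":[2.7,2.13,0],"twist":0},{"jaw":0,"linear":[2.7,2.13,0],"twist":0},{"jaw":0,"linear":[2.7,2.13,0],"twist":0},{"jaw":0,"linear":[2.7,2.13,0],"twist":0},{"jaw":0,"linear":[2.7,2.13,0],"twist":0},{"jaw":0,"linear":[2.7,2.13,0],"twist":0},{"jaw":0,"linear":[2.7,2.13,0],"twist":0}]' >/dev/null
python3 -m pendant '[{"jaw":0,"linear":[2.7,2.13,0],"twist":0},{"jaw":0,"linear":[2.7,2.13,0],"twist":0},{"jaw":0,"linear":[2.7,2.13,0],"twist":0},{"jaw":0,"linear":[2.7,2.13,0],"twist":0},{"jaw":0,"linear":[2.7,2.13,0],"twist":0},{"jaw":0,"linear":[2.7,2.13,0],"twist":0},{"jaw":0,"linear":[2.7,2.13,0],"twist":0},{"jaw":0,"linear":[2.7,2.13,0],"twist":0},{"jaw":0,"linear":[2.7,2.13,0],"twist":0},{"jaw":0,"linear":[2.7,2.13,0],"twist":0},{"jaw":0,"linear":[0,0,0],"twist":0},{"jaw":0,"linear":[0,0,0],"twist":0}]'
python3 go.py -0.160 0.018 0.10
```

```text
time: 2.93
position: [0.5044, -0.0123, 0.2392]
tool_rot: [0.657, 0.754, -0.0, -0.0]
ft_force: [-0.3, -0.7, -0.0]
grip_width: 0.0004
grip_force: 0.0
t 2.9333 at chute [-0.1575  0.0205] z 0.2392 yaw of -toolx in chute -7.7 F [-0.3  -0.69 -0.03] w 0.0004
to go cm (tool) [ 0.21 -0.27 13.92]
```

```bash
python3 -m pendant '[{"jaw":0,"linear":[0.2,-0.3,3.0],"twist":0},{"jaw":0,"linear":[0,0,3.0],"twist":0},{"jaw":0,"linear":[0,0,3.0],"twist":0},{"jaw":0,"linear":[0,0,3.0],"twist":0},{"jaw":0,"linear":[0,0,3.0],"twist":0},{"jaw":0,"linear":[0,0,2.5],"twist":0},{"jaw":0,"linear":[0,0,1.5],"twist":0},{"jaw":0,"linear":[0,0,1.0],"twist":0},{"jaw":0,"linear":[0,0,0.6],"twist":0},{"jaw":0,"linear":[0,0,0.4],"twist":0},{"jaw":0,"linear":[0,0,0],"twist":0},{"jaw":0,"linear":[0,0,0],"twist":0}]'
python3 go.py -0.160 0.018 0.028
python3 - <<'E'
from h import *
c=shot('scene','s1'); i=c['color'][180:320,180:340]; cv2.imwrite('pics/s1c.png',cv2.resize(i,None,fx=4.2,fy=4.2,interpolation=cv2.INTER_CUBIC))
E
```

```text
time: 3.93
position: [0.5014, -0.0126, 0.0302]
tool_rot: [0.658, 0.753, 0.0, 0.001]
ft_force: [-0.1, -0.1, -0.4]
grip_width: 0.0006
grip_force: 0.0
t 3.9333 at chute [-0.1581  0.0176] z 0.0302 yaw of -toolx in chute -7.95 F [-0.13 -0.12 -0.43] w 0.0006
to go cm (tool) [0.2  0.01 0.22]
```

View pics/s1c.png

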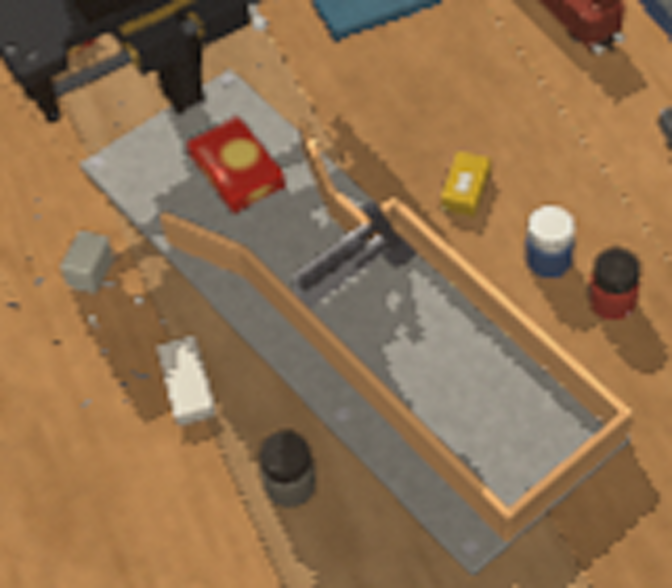

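The finger is at crop (185,90), just behind the box at (237,165), and the flap is shut. Now I start pushing.

```bash
python3 -m pendant '[{"jaw":0,"linear":[0,0,0.25],"twist":0},{"jaw":0,"linear":[-0.5,0,0],"twist":0},{"jaw":0,"linear":[-0.5,0,0],"twist":0},{"jaw":0,"linear":[-0.5,0,0],"twist":0},{"jaw":0,"linear":[-0.4,0,0],"twist":0},{"jaw":0,"linear":[-0.4,0,0],"twist":0},{"jaw":0,"linear":[-0.4,0,0],"twist":0},{"jaw":0,"linear":[-0.5,0,0],"twist":0},{"jaw":0,"linear":[-0.5,0,0],"twist":0},{"jaw":0,"linear":[-0.5,0,0],"twist":0},{"jaw":0,"linear":[-0.5,0,0],"twist":0},{"jaw":0,"linear":[-0.4,0,0],"twist":0}]'
python3 go.py -0.07 0.004 0.028
python3 - <<'E'
from h import *
c=shot('top','t2'); i=c['color'][200:310,215:400]; cv2.imwrite('pics/t2c.png',cv2.resize(i,None,fx=4.3,fy=4.3,interpolation=cv2.INTER_CUBIC))
E
```

```text
time: 4.98
position: [0.5079, -0.0634, 0.027]
tool_rot: [0.658, 0.753, 0.0, 0.0]
ft_force: [-0.0, 1.2, 0.2]
grip_width: 0.0005
grip_force: 0.3
t 4.9833 at chute [-0.1074  0.0102] z 0.027 yaw of -toolx in chute -7.95 F [-0.    1.15  0.21] w 0.0005
to go cm (tool) [-3.79 -0.1  -0.09]
```

View pics/t2c.png

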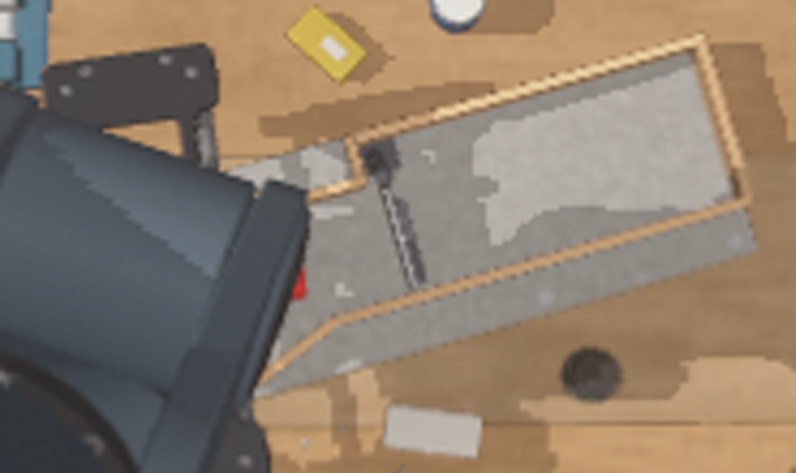

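```bash
python3 -c "
from pose import *
print('front right corner',loc(at_z(c,*P(305,300),.02)))"
python3 -m pendant '[{"jaw":0,"linear":[-0.5,0,0],"twist":0},{"jaw":0,"linear":[-0.5,0,0],"twist":0},{"jaw":0,"linear":[-0.5,0,0],"twist":0},{"jaw":0,"linear":[-0.5,0,0],"twist":0},{"jaw":0,"linear":[-0.5,0,0],"twist":0},{"jaw":0,"linear":[-0.4,-0.08,0],"twist":-1.3},{"jaw":0,"linear":[-0.4,-0.08,0],"twist":-1.3},{"jaw":0,"linear":[-0.4,-0.08,0],"twist":-1.3},{"jaw":0,"linear":[-0.4,-0.08,0],"twist":-1.3},{"jaw":0,"linear":[-0.4,-0.08,0],"twist":-1.3},{"jaw":0,"linear":[-0.4,-0.08,0],"twist":-1.3}]'
python3 go.py 0.07 0 0.027
python3 - <<'E'
from h import *
c=shot('scene','s3'); i=c['color'][180:320,180:340]; cv2.imwrite('pics/s3c.png',cv2.resize(i,None,fx=4.2,fy=4.2,interpolation=cv2.INTER_CUBIC))
E
```

```text
front right corner [-0.04977927 -0.01571352]
time: 5.95
position: [0.5108, -0.1124, 0.027]
tool_rot: [0.605, 0.796, -0.0, -0.0]
ft_force: [0.7, 0.0, 0.9]
grip_width: 0.0007
grip_force: 0.3
t 5.95 at chute [-0.0594 -0.0002] z 0.027 yaw of -toolx in chute -0.08 F [0.67 0.01 0.93] w 0.0007
to go cm (tool) [-12.94   0.04   0.  ]
```

View pics/s3c.png

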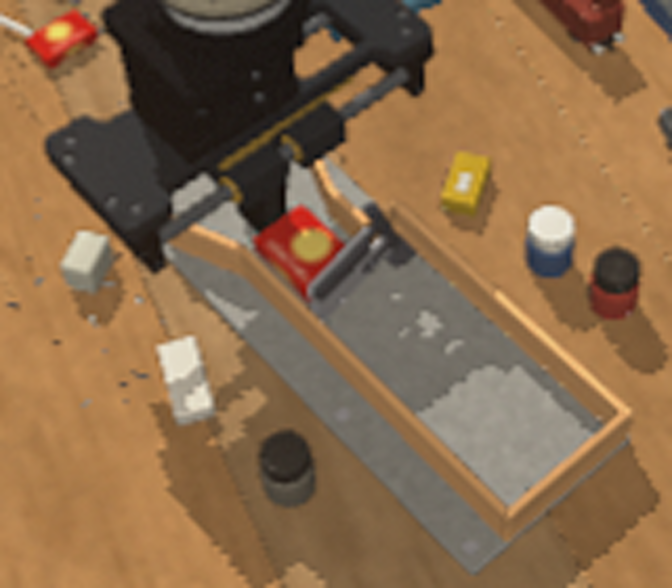

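The box is square in the lane at crop (300,250), with its front edge at the shut flap. I keep pushing straight.

```bash
python3 -m pendant '[{"jaw":0,"linear":[-0.5,0,0],"twist":0},{"jaw":0,"linear":[-0.5,0,0],"twist":0},{"jaw":0,"linear":[-0.5,0,0],"twist":0},{"jaw":0,"linear":[-0.5,0,0],"twist":0},{"jaw":0,"linear":[-0.5,0,0],"twist":0},{"jaw":0,"linear":[-0.5,0,0],"twist":0},{"jaw":0,"linear":[-0.5,0,0],"twist":0},{"jaw":0,"linear":[-0.5,0,0],"twist":0},{"jaw":0,"linear":[-0.5,0,0],"twist":0},{"jaw":0,"linear":[-0.5,0,0],"twist":0},{"jaw":0,"linear":[-0.5,0,0],"twist":0},{"jaw":0,"linear":[-0.5,0,0],"twist":0}]'
python3 go.py 0.075 0 0.027
python3 - <<'E'
from h import *
c=shot('scene','s4'); i=c['color'][180:320,180:340]; cv2.imwrite('pics/s4c.png',cv2.resize(i,None,fx=4.2,fy=4.2,interpolation=cv2.INTER_CUBIC))
E
```

```text
time: 7.0
position: [0.527, -0.1703, 0.027]
tool_rot: [0.606, 0.796, -0.0, -0.0]
ft_force: [-0.0, 0.6, -0.8]
grip_width: 0.0002
grip_force: 0.2
t 7.0 at chute [ 0.0007 -0.0001] z 0.027 yaw of -toolx in chute -0.13 F [-0.04  0.6  -0.77] w 0.0002
to go cm (tool) [-7.43  0.03  0.  ]
```

View pics/s4c.png

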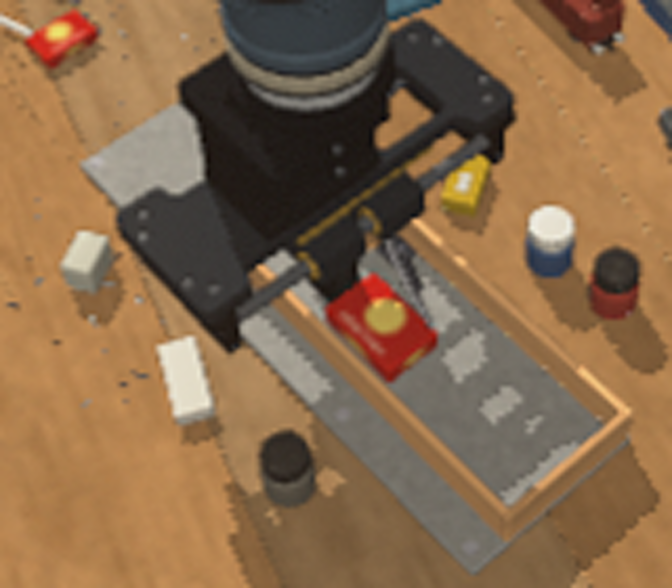

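The box is through the doorway at crop (385,325), and the flap is held open beside it at (405,260). I continue to the target.

```bash
python3 -m pendant '[{"jaw":0,"linear":[-0.5,0,0],"twist":0},{"jaw":0,"linear":[-0.5,0,0],"twist":0},{"jaw":0,"linear":[-0.5,0,0],"twist":0},{"jaw":0,"linear":[-0.5,0,0],"twist":0},{"jaw":0,"linear":[-0.5,0,0],"twist":0},{"jaw":0,"linear":[-0.5,0,0],"twist":0},{"jaw":0,"linear":[-0.5,0,0],"twist":0},{"jaw":0,"linear":[-0.5,0,0],"twist":0},{"jaw":0,"linear":[-0.5,0,0],"twist":0},{"jaw":0,"linear":[-0.5,0,0],"twist":0},{"jaw":0,"linear":[-0.5,0,0],"twist":0},{"jaw":0,"linear":[-0.5,0,0],"twist":0}]'
python3 -m pendant '[{"jaw":0,"linear":[-0.5,0,0],"twist":0},{"jaw":0,"linear":[-0.5,0,0],"twist":0},{"jaw":0,"linear":[-0.3,0,0],"twist":0},{"jaw":0,"linear":[-0.1,0,0],"twist":0},{"jaw":0,"linear":[0,0,0],"twist":0},{"jaw":0,"linear":[0,0,0],"twist":0},{"jaw":0,"linear":[0.2,0,0],"twist":0},{"jaw":0,"linear":[0,0,0],"twist":0}]'
python3 go.py 0.075 0 0.027
python3 - <<'E'
from h import *
c=shot('scene','s5'); i=c['color'][180:320,180:340]; cv2.imwrite('pics/s5c.png',cv2.resize(i,None,fx=4.2,fy=4.2,interpolation=cv2.INTER_CUBIC))
E
```

```text
time: 8.05
position: [0.543, -0.2281, 0.0271]
tool_rot: [0.606, 0.796, 0.0, -0.0]
ft_force: [-0.0, -0.3, 0.3]
grip_width: 0.0007
grip_force: 0.3
time: 8.72
position: [0.5457, -0.2386, 0.027]
tool_rot: [0.605, 0.796, 0.0, -0.0]
ft_force: [-0.2, 0.2, -0.7]
grip_width: 0.0004
grip_force: 0.0
t 8.7167 at chute [ 0.0715 -0.0004] z 0.027 yaw of -toolx in chute -0.11 F [-0.23  0.2  -0.66] w 0.0004
to go cm (tool) [-0.35  0.04 -0.  ]
```

View pics/s5c.png

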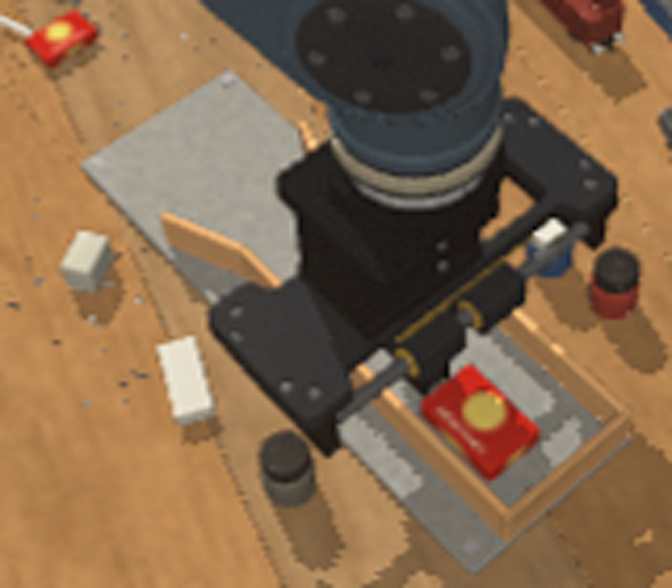

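The box is at crop (480,420), well inside the bay, and the finger has backed off 2 mm. I lift straight up.

```bash
python3 -m pendant '[{"jaw":0,"linear":[0,0,-0.5],"twist":0},{"jaw":0,"linear":[0,0,-1],"twist":0},{"jaw":0,"linear":[0,0,-1.5],"twist":0},{"jaw":0,"linear":[0,0,-2],"twist":0},{"jaw":0,"linear":[0,0,-3],"twist":0},{"jaw":0,"linear":[0,0,-3],"twist":0},{"jaw":0,"linear":[0,0,-3],"twist":0},{"jaw":0,"linear":[0,0,-3],"twist":0},{"jaw":0,"linear":[3,0,0],"twist":0},{"jaw":0,"linear":[3,0,0],"twist":0},{"jaw":0,"linear":[3,0,0],"twist":0},{"jaw":0,"linear":[3,0,0],"twist":0}]' >/dev/null
python3 -m pendant '[{"jaw":0,"linear":[3,0,0],"twist":0},{"jaw":0,"linear":[3,0,0],"twist":0},{"jaw":0,"linear":[3,0,0],"twist":0},{"jaw":0,"linear":[3,0,0],"twist":0},{"jaw":0,"linear":[3,0,0],"twist":0},{"jaw":0,"linear":[0,0,0],"twist":0},{"jaw":0,"linear":[0,0,0],"twist":0},{"jaw":0,"linear":[0,0,0],"twist":0},{"jaw":0,"linear":[0,0,0],"twist":0},{"jaw":0,"linear":[0,0,0],"twist":0},{"jaw":0,"linear":[0,0,0],"twist":0},{"jaw":0,"linear":[0,0,0],"twist":0}]'
python3 - <<'E'
from h import *
shot('top','t6')
c=shot('scene','s6'); i=c['color'][180:320,180:340]; cv2.imwrite('pics/s6c.png',cv2.resize(i,None,fx=4.2,fy=4.2,interpolation=cv2.INTER_CUBIC))
E
```

```text
time: 10.77
position: [0.4744, 0.0203, 0.197]
tool_rot: [0.606, 0.795, -0.0, 0.0]
ft_force: [-0.5, -0.7, -0.6]
grip_width: 0.0011
grip_force: 0.0
```

View pics/s6c.png

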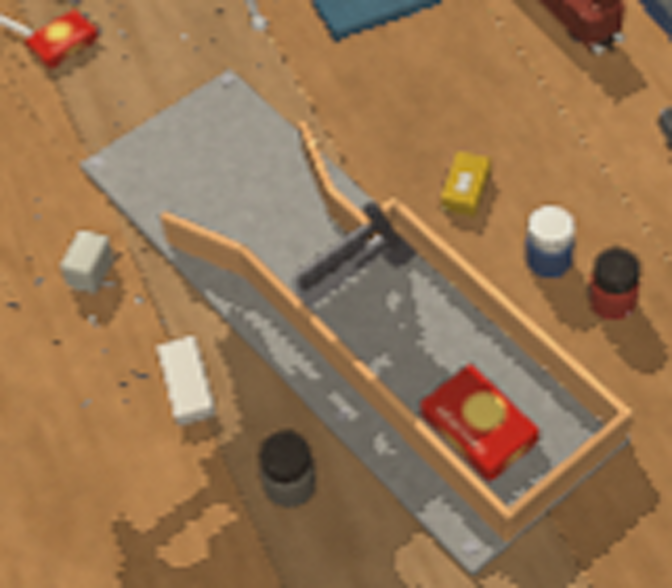

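The box lies flat in the bay at crop (480,420). The flap is shut, from (305,285) to (380,235), just as at the start, and the bystanders have not moved.

```bash
python3 -c "
from rig import robot
print(robot.hand_in())"
```

```text
the job is handed in; nothing more can be done
None
```

The matchbox lies flat in the bay, about 109 mm behind the doorway by finger position; in the last picture the flap is shut and the other things on the bench are unmoved. The job was handed in at about 11 s, and no verdict was returned.

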